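# Eject a finished inlay tile from the jig and add it to its pile

## Task

Push the red ejector slide on the inlay jig all the way to its stop so that the finished tile comes right out onto the tongue, and let the slide spring back. Then pick up the tile and set it down gently, inlay up, squarely on top of the pile of matching light tiles, long side along long side with all edges flush. Do not shift that pile, and leave the dark tiles and everything else on the bench alone.

Things in the scene. Friction and masses are not known exactly. Their poses are not given: they have to be found in the camera images.
- jig: Dark wooden inlay jig fixed to the bench, 76 wide, local x -102 to +94. Origin: on the bench under its pocket's mouth; the tile comes out along local x; z up. Pocket at x -92 to 0, floor 24 above the bench, inside 52 wide and 20 high, under two aluminium roof strips (top at 52) with a 20 wide slot between them along x.
- mouth (a point): Middle of the mouth's lower edge, 24 above the bench, axes as the jig's. From here a bare tongue 36 wide (narrower than the tile), its top level with the pocket floor, runs 94 along x, with a 6 high lip across its end at x 89 to 94.
- ejector (a joint): The ejector slide, in m: 0 at home (rear), 0.078 pushed forward to its stop (along the jig's local x). A spring pushes it home with 1.5 to 6 N; its pusher inside the pocket drives the tile until its tail is 6 mm past the mouth at the stop.
- thumb (a point): Top centre of the slide's red upright thumb piece, 88 above the bench; the piece is 12 thick along the jig's x, 28 wide, 34 tall (underside 2 above the roof). At home it stands at local x = -76 of the jig. Axes as the jig's.
- tile: The finished light wood tile held in the jig, 64 (x) x 48 (y) x 18 (z), about 40 g, a dark ring inlaid in its top. Origin: centre of its underside; z up out of the inlaid face. It starts lying in the pocket, long side along the jig's x, its front end 3 to 7 inside the mouth.
- oak1: Lower tile of the pile of matching light tiles, same size and origin as the finished tile, lying loose on its cork mat (underside 6 above the bench).
- oak2: Upper tile of the pile of matching light tiles, same size and origin (underside 24, top 42 above the bench). The finished tile goes on top of it.
- walnut1: Lower tile of a pile of dark square tiles 56 x 56 x 14 with a light diamond, on the other cork mat (underside 6 above the bench). Origin: centre of the underside. To be left alone.
- walnut2: Upper tile of the dark pile, same size (underside 20, top 34 above the bench). To be left alone.
- glue: White glue bottle with an orange cap, 56 diameter, 150 tall, standing; origin at the centre of its underside. Bystander.
- mallet: Wooden mallet lying on the bench, head 110 x 66 x 66, handle 160 along its +y; origin under the head. Bystander.
- screwdriver: Screwdriver with a red handle, lying on the bench. Bystander.
- brush: Brush lying on the bench. Bystander.
- offcut: Offcut of light wood 70 x 45 x 30 on the bench. Bystander.
Not all that is in view belongs to the job. What is shaped like the jig but purple is not meant. Leave any turquoise look-alike of the tile alone.

How it is judged:
By the outcome, as a careful person would: the job done as asked, in the order asked, and still so for the second after the job is handed in, with the robot touching nothing.
It also fails if it takes over 51 s, if anything falls off the work surface, if the arm or the gripper's body presses on something with over 40 N, if the wrist force passes 120 N, or if a joint passes its speed limit or range.

## Robot

A 6-joint arm with a two-finger parallel gripper is mounted at the origin on the work surface. World frame = base frame: x ahead of the robot, y to its left, z up, the work surface at z = 0. Lengths are in m, angles in rad, forces in N, time in s.
With the tool pointing down it reaches from about 0.425 to 0.95 m from the base axis. Payload 3.5 kg.
Tool frame: the origin (TCP) lies at the very end of the fingers, on their centre line; the grasp point (between the pads) lies 19 mm behind it (ctrl.pinch_z is the distance from the TCP to the grasp point, in m); z points along the fingers, y is the line along which they close (so a half turn about z gives the same grasp; the last joint's range is limited). The gripper opens to 85 mm and grips with 20 to 120 N. Pads are 22 mm wide; open, the fingers measure 114 mm over their backs; the gripper's body (76 mm by 85 mm) begins 54 mm behind the grasp point. The pads swing forward as they close: fully open they stand 13 mm farther back than shut.
Start: joints at [0.993, 0.286, 1.577, -0, 1.279, -0.15], TCP at [0.28, 0.614, 0.231] pointing down, gripper open.
Joint ranges: [-2.77, 2.77], [-0.9, 2.22], [0.21, 2.48], [-1.53, 4.67], [0.24, 2.81], [-2.84, 2.84]. Speed limits (rad/s): [2.79, 2.79, 3.14, 3.14, 3.14, 3.14].

## Interface

Orientations are given as a unit quaternion [x, y, z, w].
In Python, from plant import ctrl gives the robot as it stands. The module is installed in compiled form; this text tells all that it offers.
- The arm moves only by the shell command python3 -m crank 'ROWS' [OPENING] [FORCE]. ROWS is JSON, a list of rows, each a list of 6 numbers: the shift along the tool's x, y, z in cm, then the turn, a rotation vector about the tool's x, y, z in rad. In form: [[tx, ty, tz, rx, ry, rz], ...]. A call has 1 to 10 rows; each row is the pose to reach, as a shift and turn from the pose commanded when the call began, along the tool's axes at that moment; what a row does not reach only later rows make up. A row lasts 1/10 s, in which the tool goes at most 50 mm and 8.59 degrees, less where a joint would pass 70% of its speed; a pose out of reach is approached as far as the arm can. A call with a gripper value outside its range is refused whole. OPENING is the opening, from 0 (shut) to 1 (fully open), set as the call begins (- or left out, the last holds). The fingers move at their own pace and stop on an object; FORCE is the grip in N (left out, the last holds). Time passes only in rows, so rows that repeat a pose let the fingers close. It gives the time, the measured TCP pose, the force, the opening and the grip force at its end, in the units of the state.
- ctrl.get_state(): the state, without advancing time (a new reading comes with each control period).
- ctrl.read_camera(name): name is "scene" or "top" or "wrist"; returns (picture, depth): 480x640x3 uint8, blue, green, red; 480x640 float32, m along the optical axis (not along the pixel's ray), 0 where there is no reading.
- ctrl.camera_info(name): a dict with "K" (3x3 intrinsics, pixels), "origin" and "orientation" of the camera in the world. Camera axes: x right, y down, z forward; pixel columns grow to the right and rows downward; lengths in m; the calibration is good to about 2 mm. A picture is of the moment at which its call begins: read the wrist's pose just before it. camera_info takes no time and is no camera call; for the wrist camera it gives the pose at the moment of the call.
- ctrl.sign_off(): hands the job in; it is judged then, once.
The state is a dict: "time": time; "qpos": joint angles; "dq": joint speeds; "joint_efforts": joint torques, N m; "eef_pos": TCP position; "tcp_rot": TCP orientation; "contact_force": force on the tool from outside, world axes, zero at the start; "wrist_torque": the same for the moment, N m; "opening": opening from 0.0 (shut) to 1.0 (fully open); "finger_force": force on a finger pad.
Only numpy, scipy, OpenCV 4.12 (cv2) and the standard library are available. Lean on these libraries where they do the work, as an engineer would, in place of code of your own. Each camera call takes 0.05 s, during which the arm holds its last target. There are 200 camera calls.

## Working session

There is one attempt and no reset: what is moved stays moved. The work goes in short steps, Python scripts to look and compute and a shell command to move; the robot and the scene stay as the last step left them, time stands still between calls to the robot, and variables do not carry over. Pictures are saved under pics/ and viewed, at most 10 in all, crops included, and the job is handed in when it is done.

```bash
mkdir -p pics; cat > h.py <<'E'
import numpy as np, cv2
from plant import ctrl
from scipy.spatial.transform import Rotation as R
def cam(n):
    i=ctrl.camera_info(n); p,d=ctrl.read_camera(n)
    return p,d,np.array(i["K"]),np.array(i["origin"]),i["orientation"]
def rot(o):
    o=np.array(o); return R.from_quat(o).as_matrix() if o.size==4 else o
def plane(uv,K,o,q,z):
    uv=np.atleast_2d(uv).astype(float)
    r=(rot(q)@np.linalg.inv(K)@np.c_[uv,np.ones(len(uv))].T).T
    return o+r*((z-o[2])/r[:,2])[:,None]
def cloud(d,K,o,q):
    v,u=np.indices(d.shape)
    r=np.stack([(u-K[0,2])/K[0,0],(v-K[1,2])/K[1,1],np.ones(d.shape)],-1)*d[...,None]
    return r@rot(q).T+o
E
python3 - <<'E'
from h import *
for n in("top","scene"):
    p,d,K,o,q=cam(n); cv2.imwrite(f"pics/{n}1.png",p); np.savez(f"{n}1.npz",p=p,d=d,K=K,o=o,q=q); print(n,K.tolist(),o,q)
print(ctrl.get_state())
E
```

```text
top [[439.64049007511886, 0.0, 322.4311963667706], [0.0, 439.64049007511886, 239.95828663882747], [0.0, 0.0, 1.0]] [0.45994601 0.02444206 0.98078432] [-0.7040616   0.70909015 -0.02641909  0.02811489]
scene [[584.7875438435699, 0.0, 325.870987814526], [0.0, 584.7875438435699, 233.05562713052583], [0.0, 0.0, 1.0]] [1.29501936 0.22300724 0.9805843 ] [ 0.57500557  0.7376792  -0.27952619 -0.21694032]
{'time': 0.1, 'qpos': array([ 9.92973271e-01,  2.87083558e-01,  1.57805631e+00, -2.56822221e-05,
        1.27862682e+00, -1.49990178e-01]), 'dq': array([ 0.00130945, -0.00208338, -0.00448023, -0.00028393,  0.00327362,
        0.0007399 ]), 'joint_efforts': array([-8.74628370e-07, -4.07294977e+01, -2.93699312e+01, -1.22898537e-04,
        3.35879733e-03, -1.94130348e-05]), 'eef_pos': array([0.27969228, 0.6136545 , 0.23006727]), 'tcp_rot': array([ 2.12284937e-01,  9.77207206e-01, -1.02020784e-03, -3.75411774e-04]), 'contact_force': array([-0.37193224, -0.38807442,  0.19703949]), 'wrist_torque': array([-0.01115414, -0.01146018, -0.02925975]), 'finger_force': 0.0, 'opening': 1.0028948057648923}
```

View pics/top1.png

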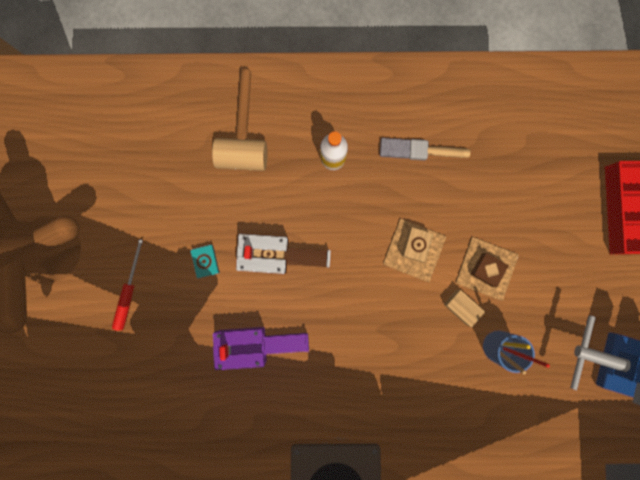

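View pics/scene1.png

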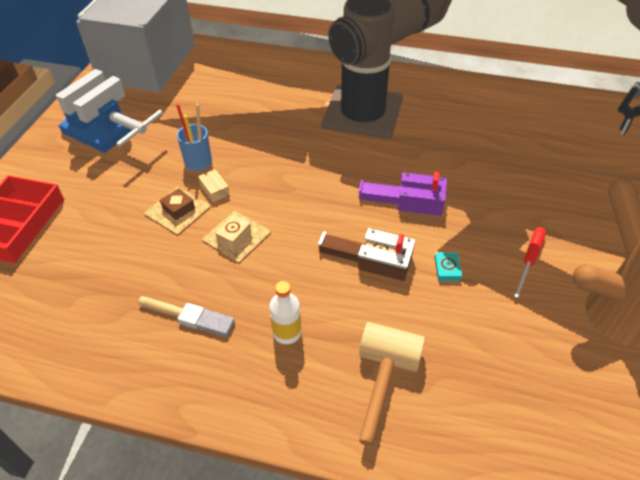

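The top view shows the jig at about (237–330, 235–272), its thumb at (248,253) and its tongue pointing right. The light pile is at (418,243), the dark pile at (490,268) and the purple decoy at (260,350).

```bash
python3 - <<'E'
from h import *
f=np.load("top1.npz"); p,d,K,o,q=[f[k] for k in"pdKoq"]
hsv=cv2.cvtColor(p,cv2.COLOR_BGR2HSV); X=cloud(d,K,o,q)
def blob(m,win):
    M=np.zeros(m.shape,np.uint8); u0,u1,v0,v1=win; M[v0:v1,u0:u1]=m[v0:v1,u0:u1]*255
    c=max(cv2.findContours(M,0,1)[0],key=cv2.contourArea); return c,M
H,S,V=cv2.split(hsv)
for nm,m,w,z in(("roof",(S<60)&(V>120),(232,295,228,280),.052),("lip",(S<60)&(V>110),(318,340,238,275),.03),("thumb",((H<6)|(H>174))&(S>150),(238,258,240,266),.088),
  ("oak2",(np.abs(X[...,2]-.042)<.006),(380,445,215,280),.042)):
    c,M=blob(m,w); r=cv2.minAreaRect(c); P=plane(cv2.boxPoints(r),K,o,q,z); print(nm,r[1],cv2.contourArea(c),P[:,:2].round(4).tolist(),"ctr",P.mean(0).round(4))
    print('  z',np.median(X[M>0],0))
E
```

```text
roof (49.46116256713867, 36.771080017089844) 1186.5 [[0.4699, 0.2104], [0.5476, 0.2056], [0.5395, 0.1008], [0.4619, 0.1063]] ctr [0.5047 0.1558 0.052 ]
  z [0.50122465 0.15451824 0.05174457]
lip (2.0, 16.0) 27.5 [[0.477, 0.017], [0.5116, 0.0167], [0.5115, 0.0124], [0.4769, 0.0127]] ctr [0.4943 0.0147 0.03  ]
  z [0.49420388 0.01470823 0.02894965]
thumb (12.0, 7.0) 74.0 [[0.5178, 0.1861], [0.5177, 0.1718], [0.4933, 0.1717], [0.4934, 0.1859]] ctr [0.5055 0.1789 0.088 ]
  z [0.505624   0.17831336 0.08667894]
oak2 (22.801851272583008, 29.807241439819336) 631.0 [[0.4988, -0.1453], [0.5602, -0.1641], [0.5463, -0.2108], [0.4851, -0.1917]] ctr [ 0.5226 -0.178   0.042 ]
  z [ 0.52242964 -0.17798171  0.04153194]
```

```bash
cat >> h.py <<'E'
def go(pos,yang):
    "row from the present pose to TCP pos, tool down, tool y at world angle yang (deg, mod 180 nearest)"
    s=ctrl.get_state(); R0=R.from_quat(s["tcp_rot"])
    y=np.array([np.cos(np.radians(yang)),np.sin(np.radians(yang)),0]); z=np.array([0,0,-1.]); 
    R1=R.from_matrix(np.c_[np.cross(y,z),y,z]); t=R0.inv().apply(np.array(pos)-s["eef_pos"])*100
    print("t",s["time"],"eef",s["eef_pos"].round(4),"F",s["contact_force"].round(2),"open",round(s["opening"],3),"row",t.round(2).tolist(),(R0.inv()*R1).as_rotvec().round(4).tolist())
E
python3 - <<'E'
from h import *
i=ctrl.camera_info("wrist"); s=ctrl.get_state(); T=R.from_quat(s["tcp_rot"])
print(i["K"],T.inv().apply(np.array(i["origin"])-s["eef_pos"]), T.as_matrix().T@rot(i["orientation"]), ctrl.pinch_z)
go([.505,.12,.23],-4.2)
E
```

```text
[[346.19264634   0.         313.49993904]
 [  0.         346.19264634 243.13263391]
 [  0.           0.           1.        ]] [ 6.71058398e-02  1.68191974e-05 -1.42470183e-01] [[-3.47741573e-04 -9.65419600e-01 -2.60700738e-01]
 [ 9.99999774e-01 -4.85630909e-04  4.64502343e-04]
 [-5.75044002e-04 -2.60700518e-01  9.65419551e-01]] 0.0187
t 0.1 eef [0.2797 0.6137 0.2301] F [-0.37 -0.39  0.2 ] open 1.003 row [-40.98, -35.57, 0.07] [-0.0021, 0.001, 1.2163]
```

```bash
python3 -m crank '[[-41,-35.6,0,0,0,1.2163],[-41,-35.6,0,0,0,1.2163],[-41,-35.6,0,0,0,1.2163],[-41,-35.6,0,0,0,1.2163],[-41,-35.6,0,0,0,1.2163],[-41,-35.6,0,0,0,1.2163],[-41,-35.6,0,0,0,1.2163],[-41,-35.6,0,0,0,1.2163],[-41,-35.6,0,0,0,1.2163],[-41,-35.6,0,0,0,1.2163]]' 0 30; python3 -c "
from h import *
go([.505,.12,.23],-4.2)"
```

```text
time: 1.1
eef_pos: [0.4876, 0.1573, 0.231]
tcp_rot: [0.733, 0.681, -0.0, -0.0]
contact_force: [0.9, 1.1, 0.3]
opening: -0.001
finger_force: 0.0
t 1.1 eef [0.4876 0.1573 0.231 ] F [0.88 1.06 0.26] open -0.001 row [-3.59, 2.01, 0.1] [-0.0003, -0.0, -0.0002]
```

```bash
python3 -m crank '[[0,0,0,0,0,0],[0,0,0,0,0,0],[0,0,0,0,0,0]]'; python3 - <<'E'
from h import *
go([.505,.12,.23],-4.2)
p,d,K,o,q=cam("wrist"); cv2.imwrite("pics/w1.png",p); np.savez("w1.npz",p=p,d=d,K=K,o=o,q=q)
E
```

```text
time: 1.4
eef_pos: [0.4869, 0.16, 0.2309]
tcp_rot: [0.732, 0.681, -0.0, -0.0]
contact_force: [1.0, 0.6, -0.5]
opening: 0.002
finger_force: 0.0
t 1.4 eef [0.4869 0.16   0.2309] F [ 0.98  0.63 -0.52] open 0.002 row [-3.86, 2.09, 0.09] [-0.001, -0.0003, 0.0007]
```

View pics/w1.png

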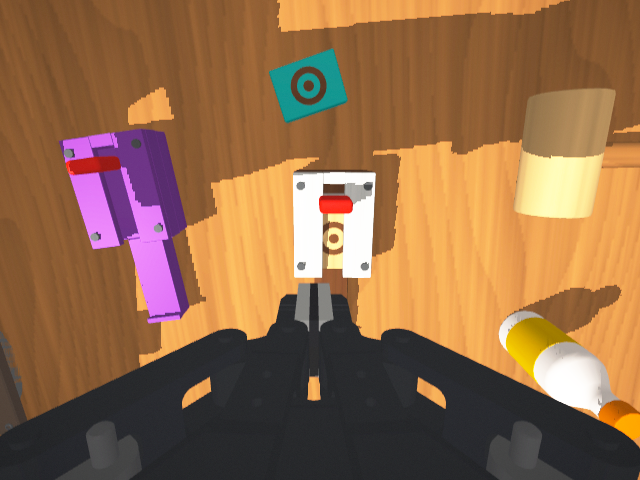

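The wrist view shows the roof strips at (294–375, 171–278), the red thumb at (336,204), and the shut fingers at (314,290), over the mouth.

```bash
python3 - <<'E'
from h import *
f=np.load("w1.npz"); p,d,K,o,q=[f[k] for k in"pdKoq"]
H,S,V=cv2.split(cv2.cvtColor(p,cv2.COLOR_BGR2HSV)); X=cloud(d,K,o,q)
def rect(m,w,z):
    M=np.zeros(m.shape,np.uint8); M[w[2]:w[3],w[0]:w[1]]=m[w[2]:w[3],w[0]:w[1]]*255
    pts=np.argwhere(M>0)[:,::-1]; P=plane(pts,K,o,q,z)[:,:2]
    r=cv2.minAreaRect((P*1000).astype(np.float32)); print(len(pts),np.array(r[0]).round(1),np.array(r[1]).round(1),round(r[2],2),np.median(X[M>0],0).round(4)); print(cv2.boxPoints(r).round(1).tolist())
rect(abs(X[...,2]-.052)<.004,(285,385,160,285),.052)
rect((S<50)&(V>110),(285,385,160,279),.052)
rect(((H<6)|(H>174))&(S>150)&(V>100),(310,360,190,220),.088)
rect(((H<6)|(H>174))&(S>150)&(abs(X[...,2]-.088)<.004),(310,360,190,220),.088)
E
```

```text
6210 [503.8 154.2] [100.9  75.8] 85.82 [0.5055 0.1574 0.0519]
[[462.29998779296875, 106.69999694824219], [537.9000244140625, 101.19999694824219], [545.2999877929688, 201.8000030517578], [469.70001220703125, 207.3000030517578]]
6267 [503.8 154.7] [101.9  75.5] 85.75 [0.5038 0.1581 0.0519]
[[462.3999938964844, 106.69999694824219], [537.7000122070312, 101.0999984741211], [545.2000122070312, 202.6999969482422], [469.8999938964844, 208.3000030517578]]
544 [505.5 181.2] [14.2 27.4] 85.84 [0.5052 0.1815 0.0872]
[[491.29998779296875, 175.10000610351562], [518.5999755859375, 173.1999969482422], [519.7000122070312, 187.3000030517578], [492.29998779296875, 189.3000030517578]]
416 [505.8 179.5] [10.9 26.6] 85.83 [0.5054 0.18   0.0876]
[[492.1000061035156, 175.10000610351562], [518.5999755859375, 173.1999969482422], [519.4000244140625, 184.0], [492.8999938964844, 185.89999389648438]]
```

```bash
python3 -c "
from h import *
go([.5078,.2087,.064],-4.2)"
```

```text
t 1.45 eef [0.4868 0.1604 0.231 ] F [-0.39  0.06  0.17] open 0.001 row [4.97, 1.76, 16.7] [-0.0008, -0.0002, 0.0017]
```

```bash
python3 -m crank '[[2.5,0.9,2,0,0,0],[5,1.76,5,0,0,0],[5,1.76,8,0,0,0],[5,1.76,10.5,0,0,0],[5,1.76,13,0,0,0],[5,1.76,15,0,0,0],[5,1.76,16.7,0,0,0],[5,1.76,16.7,0,0,0],[5,1.76,16.7,0,0,0]]'; python3 -c "
from h import *
M=np.array([.5001,.1040]);ex=np.array([-.0736,-.9973])
go([*(M-ex*.095),.064],-4.2);go([*(M-ex*.015),.064],-4.2)"
```

```text
time: 2.35
eef_pos: [0.5082, 0.209, 0.0644]
tcp_rot: [0.732, 0.681, -0.0, -0.0]
contact_force: [-0.4, 1.0, 0.1]
opening: -0.003
finger_force: 0.0
t 2.35 eef [0.5082 0.209  0.0644] F [-0.35  1.02  0.12] open -0.003 row [-1.03, -0.03, 0.04] [-0.0005, 0.0001, 0.0021]
t 2.35 eef [0.5082 0.209  0.0644] F [-0.35  1.02  0.12] open -0.003 row [-9.03, -0.05, 0.04] [-0.0005, 0.0001, 0.0021]
```

```bash
python3 -m crank '[[-0.7,0,0,0,0,0],[-1.4,0,0,0,0,0],[-2.1,0,0,0,0,0],[-2.8,0,0,0,0,0],[-3.5,0,0,0,0,0],[-4.2,0,0,0,0,0],[-4.9,0,0,0,0,0],[-5.6,0,0,0,0,0],[-6.3,0,0,0,0,0],[-7,0,0,0,0,0]]';python3 -m crank '[[-0.4,0,0,0,0,0],[-0.8,0,0,0,0,0],[-1.1,0,0,0,0,0],[-1.4,0,0,0,0,0],[-1.4,0,0,0,0,0]]'; python3 -c "
from h import *
M=np.array([.5001,.1040]);ex=np.array([-.0736,-.9973])
go([*(M-ex*.015),.064],-4.2)"
```

```text
time: 3.35
eef_pos: [0.5043, 0.1379, 0.0649]
tcp_rot: [0.733, 0.68, 0.001, 0.0]
contact_force: [0.8, 6.2, 3.9]
opening: 0.002
finger_force: 3.1
time: 3.85
eef_pos: [0.5032, 0.1239, 0.0649]
tcp_rot: [0.733, 0.68, 0.001, 0.0]
contact_force: [0.6, 5.4, 5.0]
opening: 0.002
finger_force: 2.7
t 3.85 eef [0.5032 0.1239 0.0649] F [0.58 5.38 4.96] open 0.002 row [-0.5, -0.16, 0.09] [0.0015, -0.001, -0.0008]
```

```bash
for i in 1 ; do python3 -m crank '[[-0.2,0,0,0,0,0],[-0.3,0,0,0,0,0],[-0.3,0,0,0,0,0]]'; done; python3 -m crank '[[-0.1,0,0,0,0,0],[-0.2,0,0,0,0,0],[-0.2,0,0,0,0,0]]' ; python3 -c "
from h import *
p,d,K,o,q=cam('scene'); cv2.imwrite('pics/s2.png',cv2.resize(p[180:300,290:450],None,fx=4,fy=4))"
```

```text
time: 4.15
eef_pos: [0.503, 0.1211, 0.0649]
tcp_rot: [0.733, 0.68, 0.001, 0.0]
contact_force: [0.7, 5.2, 5.2]
opening: 0.0
finger_force: 2.8
time: 4.45
eef_pos: [0.5028, 0.1192, 0.0649]
tcp_rot: [0.733, 0.68, 0.001, 0.0]
contact_force: [0.6, 6.7, 4.3]
opening: 0.001
finger_force: 3.0
```

View pics/s2.png

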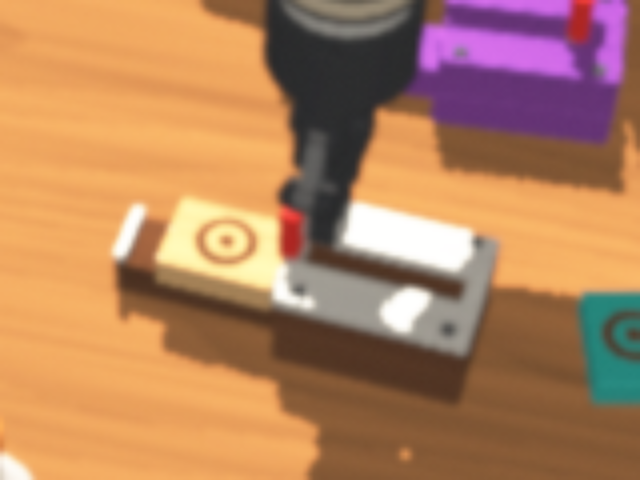

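The scene crop shows the tile on the tongue with its ring at crop pixel (225,240), and the slide close to its stop. I'll keep pushing until the force rises.

```bash
python3 -m crank '[[-0.1,0,0,0,0,0],[-0.2,0,0,0,0,0],[-0.2,0,0,0,0,0]]'; python3 -m crank '[[-0.1,0,0,0,0,0],[-0.2,0,0,0,0,0],[-0.2,0,0,0,0,0]]'
```

```text
time: 4.8
eef_pos: [0.5027, 0.1177, 0.0649]
tcp_rot: [0.733, 0.68, 0.001, -0.0]
contact_force: [0.8, 7.2, 4.1]
opening: -0.001
finger_force: 3.9
time: 5.1
eef_pos: [0.5027, 0.1176, 0.065]
tcp_rot: [0.733, 0.68, 0.003, -0.001]
contact_force: [1.9, 14.2, 3.2]
opening: -0.001
finger_force: 7.3
```

Position has stalled and the force jumped, so the slide is at its stop. Retreating.

```bash
python3 -m crank '[[0.5,0,0,0,0,0],[1.5,0,0,0,0,0],[2.5,0,0,0,0,0],[3.5,0,0,0,0,0],[4.5,0,0,0,0,0],[5.5,0,0,0,0,0],[6.5,0,0,0,0,0],[7.5,0,0,0,0,0],[8.5,0,0,0,0,0],[9.6,0,0,0,0,0]]';python3 -m crank '[[0.3,0,-2,0,0,0],[0,0,-6,0,0,0],[-2,0,-10,0,0,0],[-5,0,-14,0,0,0],[-9,0,-16,0,0,0],[-9,0,-16,0,0,0],[-9,0,-16,0,0,0]]' 1 ; python3 - <<'E'
from h import *
go([.495,.066,.1],-4.2)
p,d,K,o,q=cam("wrist"); cv2.imwrite("pics/w2.png",p); np.savez("w2.npz",p=p,d=d,K=K,o=o,q=q)
E
```

```text
time: 6.1
eef_pos: [0.5085, 0.2113, 0.0639]
tcp_rot: [0.733, 0.681, -0.001, -0.0]
contact_force: [-0.7, 0.5, -0.1]
opening: -0.0
finger_force: 0.0
time: 6.8
eef_pos: [0.5025, 0.1207, 0.2248]
tcp_rot: [0.733, 0.68, 0.0, 0.0]
contact_force: [-0.9, 0.1, -0.6]
opening: 0.999
finger_force: 0.0
t 6.8 eef [0.5025 0.1207 0.2248] F [-0.86  0.11 -0.58] open 0.999 row [-5.52, -0.35, 12.48] [0.0009, -0.0003, -0.0018]
```

View pics/w2.png

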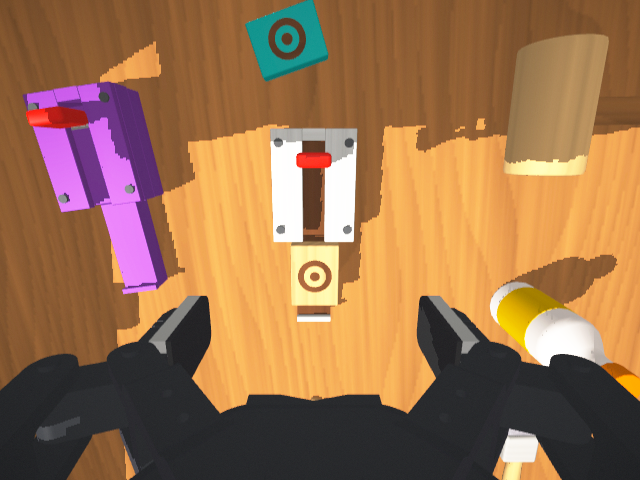

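The slide is home (thumb at 313,160). The tile is fully out on the tongue at (291–339, 243–305).

```bash
cat >> h.py <<'E'
def tilerect(f,w,z,tol=.006):
    p,d,K,o,q=[f[k] for k in"pdKoq"]; X=cloud(d,K,o,q)
    m=(abs(X[...,2]-z)<tol)&(X[...,2]>0); M=np.zeros(m.shape,np.uint8); M[w[2]:w[3],w[0]:w[1]]=m[w[2]:w[3],w[0]:w[1]]
    M=cv2.morphologyEx(M,cv2.MORPH_OPEN,np.ones((3,3)))
    c=max(cv2.findContours(M,0,1)[0],key=cv2.contourArea)[:,0]
    r=cv2.minAreaRect((plane(c,K,o,q,z)[:,:2]*1000).astype(np.float32)); b=cv2.boxPoints(r)
    e=[b[1]-b[0],b[2]-b[1]]; L=max(e,key=np.linalg.norm)
    print("c",np.round(r[0],1),"size",np.round(r[1],1),"long ang",round(float(np.degrees(np.arctan2(L[1],L[0]))),2),"z",np.median(X[M>0],0)[2].round(4))
E
python3 - <<'E'
from h import *
tilerect(np.load("w2.npz"),(275,355,242,312),.042)
M=np.array([.5001,.1040]);ex=np.array([-.0736,-.9973]); print(M+ex*.038)
E
```

```text
c [498.2  66.3] size [64.7 47.7] long ang 85.74 z 0.0419
[0.4973032 0.0661026]
```

```bash
python3 -c "
from h import *
go([.498,.0662,.0235],-4.25)"
```

```text
t 6.85 eef [0.5019 0.1213 0.2237] F [ 0.2  -0.24  0.46] open 1.002 row [-5.53, 0.05, 20.01] [-0.0014, -0.0001, 0.0003]
```

```bash
python3 -m crank '[[-3,0,3,0,0,0],[-5.5,0,7,0,0,0],[-5.53,0.05,11,0,0,0],[-5.53,0.05,14,0,0,0],[-5.53,0.05,16,0,0,0],[-5.53,0.05,17,0,0,0],[-5.53,0.05,17,0,0,0]]' 1; python3 -c "
from h import *
go([.498,.0662,.0235],-4.25)"
```

```text
time: 7.55
eef_pos: [0.4968, 0.0668, 0.0518]
tcp_rot: [0.732, 0.681, -0.002, -0.002]
contact_force: [0.6, -0.4, -0.0]
opening: 1.001
finger_force: 0.0
t 7.55 eef [0.4968 0.0668 0.0518] F [ 0.61 -0.36 -0.05] open 1.001 row [-0.06, 0.14, 2.83] [-0.0056, -0.0, 0.0021]
```

```bash
python3 -m crank '[[-0.06,0.14,1.2,-0.005,0,0.002],[-0.06,0.14,2.2,-0.005,0,0.002],[-0.06,0.14,2.83,-0.005,0,0.002],[-0.06,0.14,2.83,-0.005,0,0.002],[-0.06,0.14,2.83,-0.005,0,0.002]]'; python3 -c "
from h import *
go([.498,.0662,.0235],-4.25)"; python3 -m crank '[[0,0,0,0,0,0],[0,0,0,0,0,0],[0,0,0,0,0,0],[0,0,0,0,0,0],[0,0,0,0,0,0],[0,0,0,0,0,0],[0,0,0,0,0,0]]' 0.4 30
```

```text
time: 8.05
eef_pos: [0.5003, 0.0651, 0.0262]
tcp_rot: [0.733, 0.68, 0.002, 0.002]
contact_force: [-0.3, -0.4, 0.0]
opening: 1.0
finger_force: 0.0
t 8.05 eef [0.5003 0.0651 0.0262] F [-0.28 -0.44  0.  ] open 1.0 row [0.09, -0.24, 0.26] [0.0052, -0.0, -0.0012]
time: 8.75
eef_pos: [0.5007, 0.0651, 0.0266]
tcp_rot: [0.733, 0.68, 0.002, 0.002]
contact_force: [-0.1, -0.1, 5.0]
opening: 0.549
finger_force: 33.0
```

```bash
python3 -m crank '[[0,0,-0.5,0,0,0],[0,0,-1.5,0,0,0],[0,0,-4,0,0,0],[0,0,-8,0,0,0],[0,0,-12,0,0,0],[0,0,-15,0,0,0],[0,0,-15,0,0,0]]'; python3 -c "
from h import *
go([.5226,-.178,.19],-107)"
```

```text
time: 9.45
eef_pos: [0.5024, 0.0651, 0.182]
tcp_rot: [0.733, 0.68, 0.005, 0.006]
contact_force: [0.1, -0.3, -0.4]
opening: 0.555
finger_force: 32.5
t 9.45 eef [0.5024 0.0651 0.182 ] F [ 0.13 -0.25 -0.35] open 0.555 row [-24.09, 3.85, -0.74] [0.0113, -0.0142, 1.7923]
```

```bash
python3 -m crank '[[0,0,0,0,0,0],[0,0,0,0,0,0]]'; python3 -c "
from h import *
go([.59,-.198,.19],73)"
```

```text
time: 9.65
eef_pos: [0.4981, 0.0653, 0.1743]
tcp_rot: [0.733, 0.68, 0.001, 0.001]
contact_force: [0.9, 0.3, -0.1]
opening: 0.546
finger_force: 32.5
t 9.65 eef [0.4981 0.0653 0.1743] F [ 0.88  0.32 -0.07] open 0.546 row [-25.57, 11.15, -1.56] [0.0013, 0.001, -1.3494]
```

```bash
python3 -m crank '[[-25.6,11.1,-2,0,0,-1.35],[-25.6,11.1,-2,0,0,-1.35],[-25.6,11.1,-2,0,0,-1.35],[-25.6,11.1,-2,0,0,-1.35],[-25.6,11.1,-2,0,0,-1.35],[-25.6,11.1,-2,0,0,-1.35],[-25.6,11.1,-2,0,0,-1.35],[-25.6,11.1,-2,0,0,-1.35],[-25.6,11.1,-2,0,0,-1.35],[-25.6,11.1,-2,0,0,-1.35]]';python3 -m crank '[[0,0,0,0,0,0],[0,0,0,0,0,0],[0,0,0,0,0,0],[0,0,0,0,0,0],[0,0,0,0,0,0],[0,0,0,0,0,0]]'; python3 - <<'E'
from h import *
go([.5226,-.178,.15],73)
p,d,K,o,q=cam("wrist"); cv2.imwrite("pics/w3.png",p); np.savez("w3.npz",p=p,d=d,K=K,o=o,q=q)
E
```

```text
time: 10.65
eef_pos: [0.5896, -0.198, 0.1938]
tcp_rot: [0.147, 0.989, 0.001, 0.0]
contact_force: [0.6, -0.1, -1.0]
opening: 0.556
finger_force: 32.5
time: 11.25
eef_pos: [0.5908, -0.1983, 0.1967]
tcp_rot: [0.148, 0.989, 0.0, 0.003]
contact_force: [0.5, 0.7, -1.1]
opening: 0.547
finger_force: 32.5
t 11.25 eef [ 0.5908 -0.1983  0.1967] F [ 0.5   0.67 -1.11] open 0.547 row [7.14, -0.05, 4.63] [0.0011, 0.0051, 0.0004]
```

View pics/w3.png

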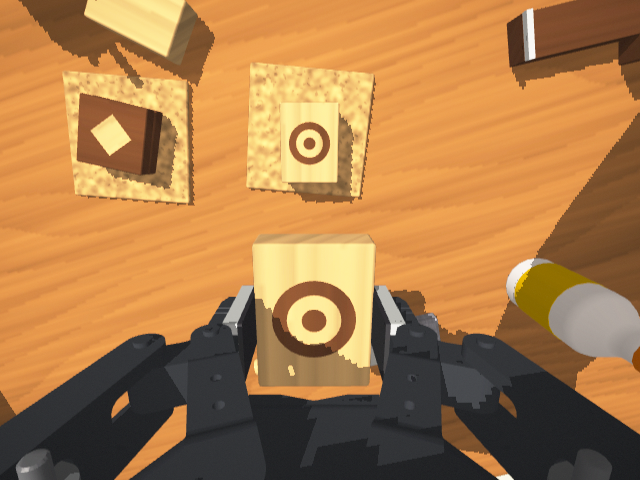

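The picture shows oak2 on its mat at (280–338, 103–183) and the held tile at (252–375, 243–385), level, inlay up. Next I measure both.

```bash
cat >> h.py <<'E'
def held(f,w,st):
    p,d,K,o,q=[f[k] for k in"pdKoq"]; X=cloud(d,K,o,q)
    s=st; T=R.from_quat(s["tcp_rot"]); Xt=T.inv().apply((X-s["eef_pos"]).reshape(-1,3)).reshape(X.shape)
    roi=Xt[w[2]:w[3],w[0]:w[1]]; 
    c=Xt[300:340,290:340].reshape(-1,3); A=np.c_[c[:,:2],np.ones(len(c))]; k=np.linalg.lstsq(A,c[:,2],rcond=None)[0]
    zt=np.median(c[:,2]); m=(abs(roi[...,2]-zt)<.004).astype(np.uint8); m=cv2.morphologyEx(m,cv2.MORPH_OPEN,np.ones((5,5)))
    cn=max(cv2.findContours(m,0,1)[0],key=cv2.contourArea)[:,0]; P=roi[cn[:,1],cn[:,0],:2]*1000
    r=cv2.minAreaRect(P.astype(np.float32)); print("held: slope",k[:2].round(4),"top ztool",zt.round(4),"rect",np.round(r[0],2),np.round(r[1],1),round(r[2],2)); return P
E
python3 - <<'E'
from h import *
f=np.load("w3.npz"); tilerect(f,(262,352,90,195),.042)
P=held(f,(248,380,225,392),ctrl.get_state())
print(np.percentile(P,[0,5,50,95,100],axis=0).round(1).T)
E
```

```text
c [ 521.9 -180.6] size [47.7 62.5] long ang -17.01 z 0.0421
held: slope [-0.9165  0.0066] top ztool -0.0159 rect [0.23 0.27] [65.2 53. ] 0.01
[[-32.3 -31.3  10.1  32.5  32.8]
 [-26.2 -23.6   1.3  24.2  26.8]]
```

```bash
python3 -c "
from h import *
a=np.radians(163);e=np.array([np.cos(a),np.sin(a)])
go([*(np.array([.5219,-.1800])-.075*e),.11],73)"
```

```text
t 11.3 eef [ 0.5908 -0.1984  0.1967] F [0.35 0.22 0.1 ] open 0.553 row [-0.33, -0.26, 8.67] [0.001, 0.0051, 0.0004]
```

```bash
python3 -m crank '[[-0.3,-0.2,2,0,0,0],[-0.3,-0.2,4,0,0,0],[-0.3,-0.2,6,0,0,0],[-0.3,-0.2,8,0,0,0],[-0.3,-0.2,8.7,0,0,0],[-0.3,-0.2,8.7,0,0,0],[-0.3,-0.2,8.7,0,0,0],[-0.3,-0.2,8.7,0,0,0],[-0.3,-0.2,8.7,0,0,0],[-0.3,-0.2,8.7,0,0,0]]'; python3 - <<'E'
from h import *
for k in range(3):
    s=ctrl.get_state(); p,d,K,o,q=cam("wrist"); f=dict(p=p,d=d,K=K,o=o,q=q); np.savez(f"w4_{k}.npz",**f)
    print(s["eef_pos"].round(4),s["tcp_rot"].round(4)); tilerect(f,(200,420,20,225),.042); 
    X=cloud(d,K,o,q); s2=s; 
cv2.imwrite("pics/w4.png",p)
E
```

```text
time: 12.3
eef_pos: [0.5939, -0.2014, 0.1105]
tcp_rot: [0.147, 0.989, -0.0, 0.003]
contact_force: [-0.8, -0.4, -0.9]
opening: 0.55
finger_force: 32.5
[ 0.5939 -0.2014  0.1105] [ 1.475e-01  9.891e-01 -1.000e-04  3.200e-03]
c [ 521.7 -180.6] size [47.6 63.1] long ang -17.1 z 0.0421
[ 0.5938 -0.2013  0.1103] [ 0.1475  0.9891 -0.      0.003 ]
c [ 522.  -180.7] size [47.6 63.2] long ang -17.1 z 0.0421
[ 0.5936 -0.2013  0.1101] [1.475e-01 9.891e-01 1.000e-04 2.800e-03]
c [ 521.9 -180.7] size [47.6 63.1] long ang -17.1 z 0.0421
```

View pics/w4.png

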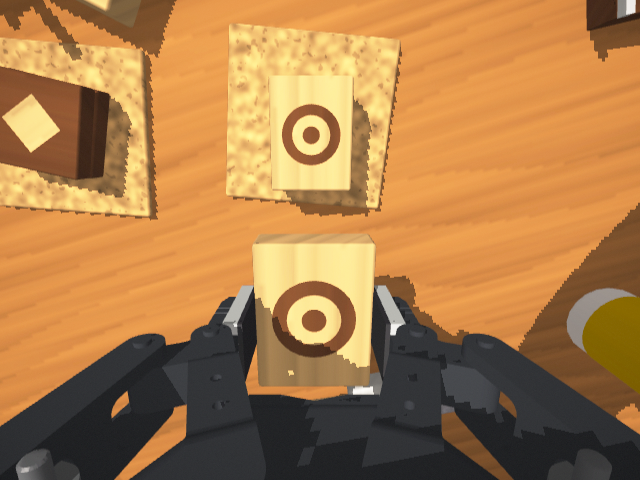

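The view shows oak2 at (270–353, 76–190) and the held tile's top face with corners near (253,243), (375,243), (371,385) and (258,386). I'll locate the held tile in the tool frame from those corners.

```bash
python3 - <<'E'
from h import *
f=np.load("w4_2.npz"); p,K,o,q=[f[k] for k in"pKoq"]; s=ctrl.get_state(); T=R.from_quat(s["tcp_rot"])
o_=T.inv().apply(o-s["eef_pos"]); q_=T.as_matrix().T@rot(q)
hv=cv2.cvtColor(p,cv2.COLOR_BGR2HSV); 
# edge columns: light wood (low S, any V) against dark pads
g=p[...,2].astype(int)
for r in(250,265,360,370): print(r,[(c,g[r,c]) for c in list(range(248,264,2))+list(range(366,380,2))])
print([(r,g[r,315]) for r in range(230,250,2)],[(r,g[r,300]) for r in range(378,394,2)])
def tool(uv,z):
    return (plane(uv,K,o_,q_,z)*1000).round(2)
print(tool([(253,243),(375,243),(371,385),(258,386)],-.0159)[:,:2])
c=tool([(314,320.5)],-.0159); print("ring",c)
z=T.inv().apply(np.array([.5219,-.1807,.042])-s["eef_pos"])*1000; print("oak tool",z)
# oak2 ring centre
H,S,V=cv2.split(hv); m=((V<150)&(S>90)).astype(np.uint8); m[:, :272]=0;m[:,350:]=0;m[:95]=0;m[175:]=0
cn=max(cv2.findContours(m,0,1)[0],key=cv2.contourArea); e=cv2.fitEllipse(cn); print(e, plane(e[0],K,o,q,.042))
E
```

```text
250 [(248, np.int64(230)), (250, np.int64(230)), (252, np.int64(235)), (254, np.int64(246)), (256, np.int64(249)), (258, np.int64(251)), (260, np.int64(252)), (262, np.int64(253)), (366, np.int64(252)), (368, np.int64(253)), (370, np.int64(253)), (372, np.int64(254)), (374, np.int64(235)), (376, np.int64(221)), (378, np.int64(222))]
265 [(248, np.int64(224)), (250, np.int64(223)), (252, np.int64(203)), (254, np.int64(243)), (256, np.int64(248)), (258, np.int64(250)), (260, np.int64(252)), (262, np.int64(253)), (366, np.int64(252)), (368, np.int64(253)), (370, np.int64(254)), (372, np.int64(252)), (374, np.int64(223)), (376, np.int64(230)), (378, np.int64(231))]
360 [(248, np.int64(31)), (250, np.int64(30)), (252, np.int64(230)), (254, np.int64(230)), (256, np.int64(229)), (258, np.int64(138)), (260, np.int64(143)), (262, np.int64(143)), (366, np.int64(253)), (368, np.int64(246)), (370, np.int64(124)), (372, np.int64(115)), (374, np.int64(117)), (376, np.int64(58)), (378, np.int64(42))]
370 [(248, np.int64(79)), (250, np.int64(222)), (252, np.int64(223)), (254, np.int64(225)), (256, n
[... 219 characters left out ...]
np.int64(119))]
[(230, np.int64(233)), (232, np.int64(228)), (234, np.int64(199)), (236, np.int64(197)), (238, np.int64(222)), (240, np.int64(218)), (242, np.int64(215)), (244, np.int64(249)), (246, np.int64(251)), (248, np.int64(250))] [(378, np.int64(164)), (380, np.int64(163)), (382, np.int64(164)), (384, np.int64(163)), (386, np.int64(187)), (388, np.int64(212)), (390, np.int64(212)), (392, np.int64(225))]
[[ 32.81 -22.75]
 [ 32.78  23.52]
 [-29.97  24.7 ]
 [-30.43 -23.52]]
ring [[  0.39   0.38 -15.9 ]]
oak tool [74.89983286 -1.33508255 67.48638544]
((315.1288757324219, 134.04107666015625), (43.45254135131836, 54.08881759643555), 179.5630645751953) [[ 0.52190118 -0.17804738  0.042     ]]
```

```bash
python3 - <<'E'
from h import *
s=ctrl.get_state(); T=R.from_quat(s["tcp_rot"])
f=np.load("w4_2.npz"); p,d,K,o,q=[f[k] for k in"pdKoq"]; X=cloud(d,K,o,q)
Xt=T.inv().apply((X-s["eef_pos"]).reshape(-1,3)).reshape(X.shape)*1000
c=Xt[255:375,266:362][d[255:375,266:362]>0]; print(len(c),np.percentile(c[:,2],[2,50,98]))
c=c[abs(c[:,2]-np.median(c[:,2]))<4]
k=np.linalg.lstsq(np.c_[c[:,:2],np.ones(len(c))],c[:,2],rcond=None)[0]; print("plane",k)
m=((abs(Xt[...,2]-Xt[...,:2]@k[:2]-k[2])<2)&(d>0)).astype(np.uint8); m[:225]=0;m[392:]=0;m[:,:246]=0;m[:,382:]=0
m=cv2.morphologyEx(m,cv2.MORPH_OPEN,np.ones((5,5)))
for r in(255,280,300,330,360,375): w=np.where(m[r])[0]; print(r,w.min(),w.max(),Xt[r,w.min()].round(1),Xt[r,w.max()].round(1))
for cc in(275,300,340,355): w=np.where(m[:,cc])[0]; print(cc,w.min(),w.max(),Xt[w.min(),cc].round(1),Xt[w.max(),cc].round(1))
for y in(250,300,350,370): print(y,Xt[y,315].round(1))
go([.5219,-.1807,.06],72.9)
E
```

```text
11459 [-16.91582828 -15.60744196 -14.33171049]
plane [ 3.94322243e-04  5.15869010e-03 -1.56123099e+01]
255 252 375 [ 27.6 -23.6 -14.3] [ 27.6  24.  -14.7]
280 254 374 [ 17.5 -23.2 -15. ] [ 17.1  24.2 -14. ]
300 254 373 [  9.8 -23.3 -16.7] [  9.7  23.7 -16.7]
330 255 371 [ -3.5 -23.5 -16.6] [ -4.7  23.8 -14.5]
360 257 370 [-18.7 -23.7 -14.5] [-18.6  24.  -14.7]
375 258 369 [-25.9 -23.5 -14.7] [-26.3  24.  -14.1]
275 244 386 [ 32.  -14.6 -14.4] [-30.6 -16.3 -15.7]
300 244 386 [ 32.2  -5.  -15.1] [-31.3  -5.6 -14.8]
340 243 386 [ 32.4  10.4 -14.3] [-31.3  11.6 -14.8]
355 243 386 [ 32.2  16.2 -13.8] [-30.9  18.  -15.3]
250 [ 29.8   0.8 -15.1]
300 [  9.4   0.8 -15.9]
350 [-12.8   0.8 -16.3]
370 [-23.    0.8 -15.4]
t 12.45 eef [ 0.5936 -0.2012  0.1099] F [ 0.92 -0.29 -0.01] open 0.552 row [7.48, -0.13, 4.95] [0.001, 0.0053, 0.0024]
```

```bash
python3 -m crank '[[3,-0.1,0,0,0.005,0.002],[5.5,-0.16,0.5,0,0.005,0.002],[7.43,-0.16,2,0,0.005,0.002],[7.43,-0.16,3.5,0,0.005,0.002],[7.43,-0.16,4.8,0,0.005,0.002],[7.43,-0.16,4.95,0,0.005,0.002],[7.43,-0.16,4.95,0,0.005,0.002],[7.43,-0.16,4.95,0,0.005,0.002],[7.43,-0.16,4.95,0,0.005,0.002]]';python3 -m crank '[[0,0,0,0,0,0],[0,0,0,0,0,0],[0,0,0,0,0,0],[0,0,0,0,0,0],[0,0,0,0,0,0]]'; python3 -c "
from h import *
a=np.radians(162.9);e=np.array([np.cos(a),np.sin(a)]);n=np.array([np.cos(a-np.pi/2),np.sin(a-np.pi/2)])
t=np.array([.5219,-.1807])-.0005*e-.0003*n
import time
for k in range(3):
  go([*t,.0444],72.9); ctrl.read_camera('top')"
```

```text
time: 13.35
eef_pos: [0.5231, -0.1815, 0.0605]
tcp_rot: [0.148, 0.989, 0.0, 0.001]
contact_force: [-0.2, -0.5, 0.6]
opening: 0.552
finger_force: 32.5
time: 13.85
eef_pos: [0.5222, -0.1811, 0.0598]
tcp_rot: [0.149, 0.989, 0.001, 0.0]
contact_force: [0.4, 0.2, -0.3]
opening: 0.552
finger_force: 32.5
t 13.85 eef [ 0.5222 -0.1811  0.0598] F [ 0.39  0.15 -0.3 ] open 0.552 row [-0.01, -0.0, 1.54] [0.0011, -0.0, 0.0003]
t 13.9 eef [ 0.5221 -0.181   0.0598] F [ 1.06  0.19 -0.54] open 0.554 row [-0.02, -0.01, 1.54] [0.0011, -0.0001, 0.0003]
t 13.95 eef [ 0.5222 -0.1811  0.0598] F [-0.11 -0.46 -0.07] open 0.554 row [-0.01, -0.01, 1.54] [0.0011, -0.0001, 0.0003]
```

```bash
python3 -m crank '[[0,0,0.4,0,0,0],[0,0,0.7,0,0,0],[0,0,0.95,0,0,0],[0,0,1.15,0,0,0],[0,0,1.25,0,0,0],[0,0,1.25,0,0,0],[0,0,1.25,0,0,0],[0,0,1.25,0,0,0],[0,0,1.25,0,0,0],[0,0,1.25,0,0,0]]'; python3 -c "
from h import *
go([.5225,-.1811,.0444],72.9)"
```

```text
time: 15.0
eef_pos: [0.5223, -0.1811, 0.0474]
tcp_rot: [0.148, 0.989, 0.001, 0.0]
contact_force: [-1.0, 0.1, -0.6]
opening: 0.554
finger_force: 32.5
t 15.0 eef [ 0.5223 -0.1811  0.0474] F [-1.    0.13 -0.58] open 0.554 row [-0.02, 0.01, 0.3] [0.001, 0.0001, 0.0004]
```

```bash
python3 -m crank '[[0,0,0.05,0,0,0],[0,0,0.1,0,0,0],[0,0,0.15,0,0,0],[0,0,0.2,0,0,0],[0,0,0.22,0,0,0],[0,0,0.22,0,0,0],[0,0,0.22,0,0,0]]'; python3 -m crank '[[0,0,0.04,0,0,0],[0,0,0.06,0,0,0],[0,0,0.06,0,0,0]]'
```

```text
time: 15.7
eef_pos: [0.5222, -0.1811, 0.045]
tcp_rot: [0.148, 0.989, 0.001, 0.0]
contact_force: [-0.2, -0.1, -0.6]
opening: 0.555
finger_force: 32.5
time: 16.0
eef_pos: [0.5223, -0.1811, 0.0447]
tcp_rot: [0.148, 0.989, 0.001, 0.0]
contact_force: [-0.1, -0.2, 2.1]
opening: 0.555
finger_force: 32.7
```

```bash
python3 -m crank '[[0,0,0.03,0,0,0],[0,0,0.03,0,0,0],[0,0,0.03,0,0,0]]' 0.62; python3 -m crank '[[0,0,0,0,0,0],[0,0,0,0,0,0],[0,0,0,0,0,0],[0,0,0,0,0,0]]' 0.95; python3 -m crank '[[0,0,-1,0,0,0],[0,0,-3,0,0,0],[0,0,-6,0,0,0],[-3,0,-9,0,0,0],[-7,0,-10,0,0,0],[-7,0,-10,0,0,0],[-7,0,-10,0,0,0],[-7,0,-10,0,0,0],[-7,0,-10,0,0,0]]'; python3 - <<'E'
from h import *
p,d,K,o,q=cam("wrist"); f=dict(p=p,d=d,K=K,o=o,q=q); np.savez("w5.npz",**f); cv2.imwrite("pics/w5.png",p)
w=(240,400,20,240)
tilerect(f,w,.060)
E
```

```text
time: 16.3
eef_pos: [0.5221, -0.181, 0.044]
tcp_rot: [0.149, 0.989, 0.001, -0.0]
contact_force: [0.2, -0.1, 0.3]
opening: 0.62
finger_force: 0.0
time: 16.7
eef_pos: [0.5222, -0.1811, 0.0441]
tcp_rot: [0.149, 0.989, 0.001, 0.0]
contact_force: [-0.4, 0.1, 0.1]
opening: 0.949
finger_force: 0.0
time: 17.6
eef_pos: [0.5877, -0.201, 0.1431]
tcp_rot: [0.148, 0.989, 0.001, -0.001]
contact_force: [0.2, -0.6, -1.1]
opening: 0.952
finger_force: 0.0
c [ 521.9 -180.7] size [47.7 62.9] long ang -17.12 z 0.0601
```

View pics/w5.png

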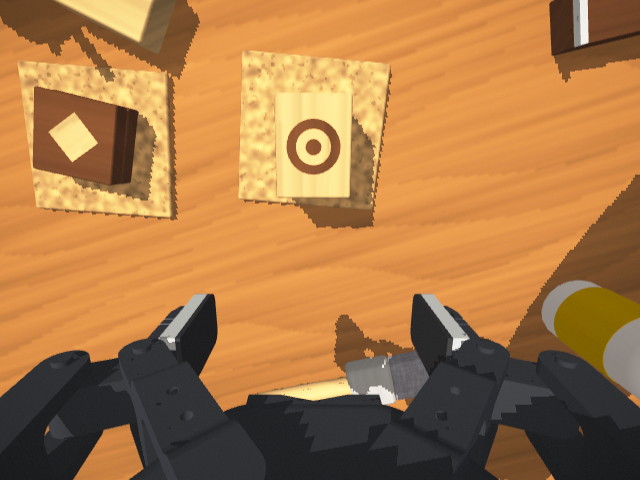

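The tile sits flush on the pile at (275–352, 92–198), inlay up. Its measured centre and angle match oak2's to within 0.1 mm and 0.1°, and its top is at 60 mm. The arm is clear.

```bash
python3 -c "
from plant import ctrl
print(ctrl.sign_off())"
```

```text
the job is handed in; nothing more can be done
None
```

The job is handed in: the slide went to its stop and sprang back, and the tile lies inlay up on the light pile, matching the upper tile's measured position to about 0.1 mm and 0.1°.

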